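Close the jig leaf and hold the index pin withdrawn

TASK

A colleague is about to blow the swarf out of the drilling jig's index hole. Leaving the sprung index pin down in that hole for now, first lower the hinged leaf gently, without slamming it, until it lies fully closed over the casting in the nest, then take the black knob of the index pin, pull it straight up as far as it goes against its spring, and keep holding it there: finish with the pin still held up clear of its hole. The casting stays in its nest, and the parts lying behind the jig stay where they are.

Things in the scene. Friction and masses are not known exactly. Their poses are not given: they have to be found in the camera images.
- jig: The jig, fixed to the bench: a dark steel base plate 120 (x) x 320 (y) x 12 mm with an aluminium nest, open at the top, in its middle (outside 80 x 130 mm, wall tops 47 mm above the bench). Four 5 mm feet carry it. Origin: centre of the plate's underside, 5 mm above the bench. Its x axis points from the leaf's free edge to the hinge side (away from the robot, turned up to 0.3 rad either way), y to the left, z up.
- leaf_hinge (a point): Middle of the leaf's hinge axis, on the far side of the nest: 48 mm along the jig's +x from its centre, 51 mm above the bench. The axis lies along the jig's y.
- leaf (a joint): Opening angle of the leaf, rad: 0 = closed, lying level on the nest (its top 55 mm above the bench); 1.57 = upright; stop at 1.9. It starts open at 1.1 to 1.6, its underside towards the robot. The hinge is stiff: the leaf stays where it is left; 1 to 5 N near the free edge moves it. It can be pushed shut with closed fingers put behind it, against its outer face near the free edge.
- leaf_edge (a point): The leaf is an aluminium plate 8 mm thick and 128 mm wide that reaches 102 mm from the hinge axis; a tab 30 mm wide reaches 5 mm further. This point lies on its outer face (the top when closed), mid free edge. Its x axis points from the free edge to the hinge, y along the hinge, z out of the outer face.
- index_stand: Steel stand fixed on the jig's base plate, 125 mm left or right of the nest's centre: foot 40 x 60 x 12 mm, two posts, and a bridge 24 (x) x 60 (y) mm whose top is 73 mm above the bench, axes parallel to the jig's. The index pin passes down through the bridge into the hole in the foot. Origin: centre of the foot's underside, 17 mm above the bench.
- seat_hole (a point): Mouth of the index pin's seat hole, in the top of the stand's foot, 29 mm above the bench, straight below the knob. The pin stands 10 mm deep in it when down.
- knob (a point): Centre of the black ribbed knob on top of the index pin: an upright round knob 28 mm in diameter and 30 mm high, 96 mm above the bench when the pin is down (from 81 to 111 mm); it is gripped from above across its diameter, and moves with the pin.
- plunger (a joint): How far the index pin is pulled up, m: 0 = down in its hole, 0.020 = fully up at its stop. The tip is level with the mouth of the hole at 0.010. A spring pulls it back down: 6 N at the bottom, 12 N at the top.
- stud_top (a point): Top of the clamp stud with a dome nut, a fixed steel part 75 mm above the bench, as far from the nest as the index stand but on the other side. It has no knob and nothing on it moves; it plays no part in the job.
- casting_centre (a point): Centre (half-way up) of the loose grey casting, 60 x 110 x 28 mm, that lies in the nest, long side along the jig's y, with 2 mm of play. It stays there.
- nest_centre (a point): Where the centre of the casting belongs: 31 mm above the bench, over the jig's centre.
- block_b_centre (a point): Centre of a loose dark low clamp block, 25 x 52 x 21 mm, lying next behind the jig. Leave it alone.
- spare_casting_centre (a point): Centre of a loose grey spare casting, 67 x 100 x 28 mm, on the bench behind the jig. Leave it alone.

How it is judged:
On the way, in this order (a step that is already met when the one before it is completed fails the run):
1. the leaf is fully closed while the index pin is still down in its hole (value of joint leaf below 0.04 rad and value of joint plunger below 0.004 m), for 0.2 s.
2. the index pin is pulled fully up by the fingers (value of joint plunger above 0.016 m and contact force between the fingers and plunger above 1 N), for 0.2 s.
At the end, for the whole second after the job is handed in: Leaf under 0.04 rad; the fingers hold the index pin's knob (over 1 N), pin at rest and up by more than 16 of its 20 mm; casting centre within 8 mm of its place in the nest; the two loose parts behind the jig within 20 mm of where they were. The program finishes while holding (all of step 2 and value of joint leaf below 0.04 rad and velocity of joint plunger between -0.01 and 0.01 m/s and distance between casting_centre and nest_centre below 0.008 m and distance of each of block_b_centre, spare_casting_centre from where it was at the start of the episode below 0.02 m); the arm keeps its last pose, push and grip.
It fails at once if the leaf is slammed shut (faster than 2.5 rad/s when nearly closed) (value of joint leaf below 0.2 rad and velocity of joint leaf below -2.5 rad/s).
It fails at once if the index pin is pulled up while the leaf is open (value of joint plunger above 0.007 m and value of joint leaf above 0.1 rad).
It fails at once if a loose part lying behind the jig is moved by more than 20 mm (distance of any of block_b_centre, spare_casting_centre from where it was at the start of the episode above 0.02 m).
It also fails if it takes over 51 s, if anything falls off the work surface, if the arm or the gripper's body presses on something with over 40 N, if the wrist force passes 120 N, or if a joint passes its speed limit or range.

ROBOT

A 6-joint arm with a two-finger parallel gripper is mounted at the origin on a cart in front of the work surface, level with it; the furniture and walls round the work are solid. World frame = base frame: x ahead of the robot, y to its left, z up, the work surface at z = 0. Lengths are in m, angles in rad, forces in N, time in s.
With the tool pointing down it reaches from about 0.25 to 0.725 m from the base axis. Payload 4 kg.
Tool frame: the origin (TCP) lies midway between the tips of the shut fingers; the grasp point (between the pads) lies 19 mm behind it; x points along the fingers, y is the direction in which the jaws open and shut, and the axes are right-handed (so a half turn about x gives the same grasp; the last joint's range is limited). The gripper opens to 85 mm and grips with 20 to 120 N. Pads are 22 mm wide; open, the fingers measure 114 mm over their backs; the gripper's body (76 mm by 85 mm) begins 54 mm behind the grasp point. The pads swing forward as they close: fully open they stand 13 mm farther back than shut.
Start: joints at [1.301, 0.241, 0.005, 1.335, 0, 1.571], TCP at [0.133, 0.482, 0.231] pointing down, gripper open.
Joint ranges: [-2.72, 2.72], [-1.05, 1.87], [-1.09, 1.28], [-1.99, 2.15], [-1.42, 1.44], [-3.14, 3.14]. Speed limits (rad/s): [2.79, 2.79, 3.14, 3.14, 3.14, 3.14].

INTERFACE

Orientations are given as a unit quaternion [x, y, z, w].
In Python, from workcell import * gives the robot as it stands.
- The arm moves only by the tool play_rows, never from a script. Its argument "plan" is a list of rows, each a list of 7 numbers: the shift along the tool's x, y, z in mm, then the turn, a rotation vector about the tool's x, y, z in rad, then the closure, from -1 (fully open) to 1 (shut). In form: [[x, y, z, rx, ry, rz, grip], ...]. A call has 1 to 20 rows; each row shifts and turns the commanded pose from where the row before left it, along the tool's axes as they then stand; what a row does not reach is not made up. A row lasts 1/12 s, in which the tool goes at most 41.7 mm and 7.16 degrees, less where a joint would pass 70% of its speed; a pose out of reach is approached as far as the arm can. A call with a gripper value outside its range is refused whole. The fingers move at their own pace and stop on an object; the grip force is fixed at half the most. Time passes only in rows, so rows that do not move let the fingers close. It gives the time, the measured TCP pose, the force and the opening at its end, in the units of the state.
- get_obs(): the state, without advancing time (a new reading comes with each control period).
- camera(name): name is "scene" or "top" or "wrist"; returns a dict with "frame" (480x640x3 uint8, red, green, blue), "depth" (480x640 float32, m along the optical axis (not along the pixel's ray), 0 where there is no reading), "fx", "fy", "cx", "cy" (pixels), "camera_from_world" (4x4, takes a point from world to camera coordinates). Camera axes: x right, y up, looking along -z (the intrinsics and any distortion apply to the point x, -y, -z); pixel columns grow to the right and rows downward; lengths in m; the calibration is good to about 2 mm. A picture is of the moment at which its call begins.
- job_done(): hands the job in, once; it reports no verdict.
Trained networks look in a picture, given as the dict that the camera call returned (one of the last four; its "shot" number tells which), for a name from the list of things; names that differ only in an ending like _2 or _b are one class to them, and where a whole thing is asked for, a point or a joint stands for the part that bears it (a point fixed in the world has none). Each returns a list of dicts, best first, with "confidence" (0 to 1); they miss things now and then, are a little off and sometimes report something else, mostly with a low value. They report only what shows in the picture. A call takes as long as a camera call.
- search_frame(thing, picture): "centre" ([x, y, z] in m, in world coordinates, good to about 4 mm: the middle of the surface that is visible of it).
- pinpoint(thing, picture): "centre" ([x, y, z] in m, in world coordinates, good to about 4 mm: a listed point, or the origin of a listed thing).
The state is a dict: "clock": time; "joint_pos": joint angles; "joint_vel": joint speeds; "tau": joint torques, N m; "eef_pos": TCP position; "tool_rot": TCP orientation; "ft_force": force on the tool from outside, world axes, zero at the start; "ft_torque": the same for the moment, N m; "grip_width": finger opening in m.
Only numpy, scipy, OpenCV 4.12 (cv2) and the standard library are available. Lean on these libraries where they do the work, as an engineer would, in place of code of your own. Each camera call takes 0.05 s, during which the arm holds its last target. There are 200 camera calls.

## Working session

There is one attempt and no reset: what is moved stays moved. The work goes in short steps, Python scripts to look and compute and a tool call to move; the robot and the scene stay as the last step left them, time stands still between calls to the robot, and variables do not carry over. Pictures are saved under pics/ and viewed, about 8 in all and at most 12, crops included, and the job is handed in when it is done.

Besides the shell and the picture viewer there is one more tool, called after "Call:" in YAML: its name, and indented under it one key for each argument. play_rows: Moves the arm, as the interface text tells. Its arguments: {"type":"object","properties":{"plan":{"type":"array","items":{"type":"array","items":{"type":"number"}}}},"required":["plan"]}

```bash
mkdir -p pics; ls; cat > h.py <<'E'
from workcell import *
import numpy as np, cv2
from scipy.spatial.transform import Rotation as R
def shot(n,f):
    p=camera(n); cv2.imwrite('pics/'+f,p['frame'][:,:,::-1]); return p
def find(p,names):
    for t in names:
        for fn in (pinpoint,):
            r=fn(t,p)
            print(t,[(np.round(d['centre'],4).tolist(),round(d['confidence'],2)) for d in r[:3]])
E
python3 - <<'E'
from h import *
o=get_obs(); print(o['clock'],o['eef_pos'],o['tool_rot'],o['grip_width'])
a=shot('scene','a.png'); b=shot('top','b.png')
cv2.imwrite('pics/ab.png',cv2.resize(np.vstack([a['frame'],b['frame']])[:,:,::-1],(450,600)) )
for p in (a,b):
    find(p,['jig','leaf_hinge','leaf_edge','index_stand','seat_hole','knob','stud_top','casting_centre','block_b_centre','spare_casting_centre'])
E
```

```text
pics
0.0 [0.13309767 0.4813062  0.23041047] [ 0.09436882  0.70079152 -0.09582962  0.70057295] 0.08546546488755556
jig [([0.5375, 0.0953, 0.0097], 0.73)]
leaf_hinge [([0.5877, 0.1006, 0.0514], 0.66)]
leaf_edge [([0.5474, 0.0967, 0.1483], 0.96)]
index_stand [([0.53, 0.2193, 0.0189], 0.56)]
seat_hole []
knob [([0.5294, 0.2203, 0.0939], 0.9)]
stud_top [([0.5474, -0.0319, 0.0757], 0.56)]
casting_centre [([0.5419, 0.0936, 0.0311], 0.96)]
block_b_centre [([0.5376, 0.1002, 0.0263], 0.7), ([0.7469, 0.2083, 0.014], 0.61)]
spare_casting_centre [([0.7682, 0.0367, 0.0172], 0.79)]
jig [([0.538, 0.097, 0.0096], 0.89), ([0.7397, 0.2088, 0.0143], 0.65), ([0.5388, 0.0983, 0.0341], 0.17)]
leaf_hinge [([0.5821, 0.0967, 0.0514], 0.76)]
leaf_edge [([0.5442, 0.0941, 0.1491], 0.63), ([0.5868, 0.0966, 0.0525], 0.15)]
index_stand [([0.5272, 0.2184, 0.0182], 0.89), ([0.5833, 0.0965, 0.0514], 0.66)]
seat_hole [([0.5267, 0.2212, 0.0265], 0.67)]
knob [([0.5281, 0.2174, 0.0959], 0.69), ([0.769, 0.0312, 0.0149], 0.63)]
stud_top [([0.5501, -0.0271, 0.075], 0.83)]
casting_centre [([0.5346, 0.0988, 0.03], 0.82)]
block_b_centre [([0.7409, 0.2096, 0.0146], 0.95)]
spare_casting_centre [([0.768, 0.0339, 0.015], 0.81), ([0.5459, -0.0285, 0.0768], 0.42)]
```

View pics/ab.png

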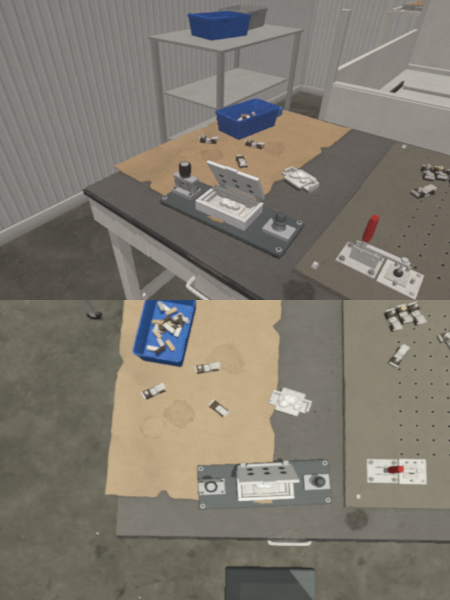

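```bash
python3 - <<'E'
from h import *
o=get_obs(); r=R.from_quat(o['tool_rot']); print(r.as_matrix().round(3))
yaw=0.083; jx=np.array([np.cos(yaw),np.sin(yaw),0]); jy=np.array([-np.sin(yaw),np.cos(yaw),0])
for s in (1,-1):
    T=R.from_matrix(np.c_[[0,0,-1],s*jy,np.cross([0,0,-1],s*jy)])
    print(s,(r.inv()*T).as_rotvec(),T.as_matrix().round(3).tolist())
    q=np.array([0.538,0.0955,0])+.085*jx
    print(T.inv().apply(q+[0,0,.23]-o['eef_pos'])*1e3)
E
```

```text
[[-0.     0.267  0.964]
 [-0.     0.964 -0.267]
 [-1.    -0.    -0.   ]]
1 [-3.52789742e-01 -1.74861715e-05  3.95352018e-05] [[0.0, -0.083, 0.997], [0.0, 0.997, 0.083], [-1.0, 0.0, 0.0]]
[   1.29767538 -418.6258768   456.30933004]
-1 [2.78880291e+00 5.57069215e-05 2.46388216e-05] [[0.0, 0.083, -0.997], [0.0, -0.997, -0.083], [-1.0, 0.0, 0.0]]
[   1.29767538  418.6258768  -456.30933004]
```

Call:
play_rows:
  plan:
    - [0,0,0,-0.1176,0,0,1]
    - [0,0,0,-0.1176,0,0,1]
    - [0,0,0,-0.1176,0,0,1]
    - [0,-26.2,28.5,0,0,0,1]
    - [0,-26.2,28.5,0,0,0,1]
    - [0,-26.2,28.5,0,0,0,1]
    - [0,-26.2,28.5,0,0,0,1]
    - [0,-26.2,28.5,0,0,0,1]
    - [0,-26.2,28.5,0,0,0,1]
    - [0,-26.2,28.5,0,0,0,1]
    - [0,-26.2,28.5,0,0,0,1]
    - [0,-26.2,28.5,0,0,0,1]
    - [0,-26.2,28.5,0,0,0,1]
    - [0,-26.2,28.5,0,0,0,1]
    - [0,-26.2,28.5,0,0,0,1]
    - [0,-26.2,28.5,0,0,0,1]
    - [0,-26.2,28.5,0,0,0,1]
    - [0,-26.2,28.5,0,0,0,1]
    - [0,-26.2,28.5,0,0,0,1]

```text
clock: 2.68
eef_pos: [0.6237, 0.1005, 0.2313]
tool_rot: [-0.029, 0.706, 0.029, 0.707]
ft_force: [0.7, 1.8, 0.9]
grip_width: 0.0001
```

```bash
python3 - <<'E'
from h import *
w=shot('wrist','w.png')
find(w,['leaf_edge','leaf_hinge','knob','jig'])
o=get_obs(); print(o['clock'],o['eef_pos'],R.from_quat(o['tool_rot']).as_matrix().round(3).tolist(),o['grip_width'])
E
```

```text
leaf_edge [([0.5493, 0.0951, 0.1469], 0.69)]
leaf_hinge [([0.5825, 0.1038, 0.0499], 0.59), ([0.5462, 0.0925, 0.1466], 0.24)]
knob [([0.5269, 0.2191, 0.0987], 0.62), ([0.7437, 0.2114, 0.0126], 0.31)]
jig [([0.54, 0.0951, 0.0032], 0.63)]
2.9333 [0.62212174 0.10183579 0.23066954] [[-0.001, -0.082, 0.997], [0.0, 0.997, 0.082], [-1.0, 0.0, -0.001]] -5.756185640617783e-05
```

View pics/w.png

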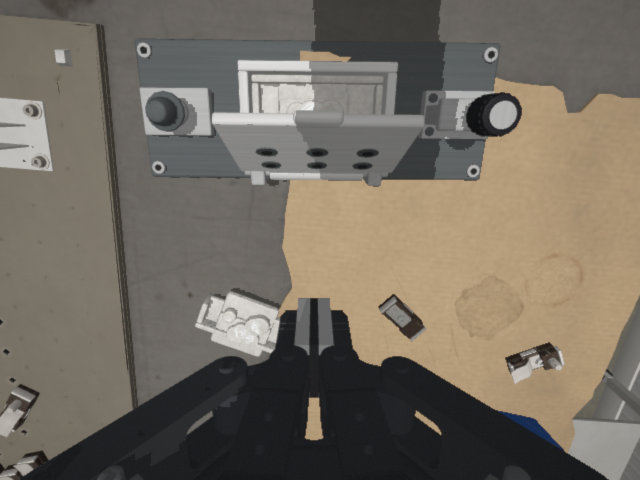

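Call:
play_rows:
  plan:
    - [24,0,0,0,0,0,1]
    - [24,0,0,0,0,0,1]
    - [24,0,0,0,0,0,1]
    - [23,0,0,0,0,0,1]
    - [0,0,-15,0,0,0,1]
    - [0,0,-15,0,0,0,1]
    - [0,0,-15,0,0,0,1]
    - [0,0,-6,0,0,0,1]
    - [0,0,-6,0,0,0,1]
    - [2,0,-4,0,0,0,1]
    - [2,0,-4,0,0,0,1]
    - [3,0,-5,0,0,0,1]

```text
clock: 3.93
eef_pos: [0.5541, 0.0967, 0.1303]
tool_rot: [-0.029, 0.705, 0.03, 0.708]
ft_force: [2.3, 1.5, 2.0]
grip_width: -0.0001
```

```bash
python3 - <<'E'
from h import *
s=shot('scene','s.png')
cv2.imwrite('pics/s1.png',cv2.resize(s['frame'][180:440,180:480,::-1],(600,520)))
find(s,['leaf_edge','knob'])
o=get_obs(); print(o['clock'],o['eef_pos'],o['ft_force'])
E
```

```text
leaf_edge [([0.5417, 0.0983, 0.144], 0.68)]
knob [([0.5308, 0.222, 0.0941], 0.72), ([0.5499, -0.029, 0.0743], 0.58), ([0.7442, 0.2096, 0.0124], 0.43)]
4.0833 [0.55254862 0.09622143 0.12913958] [ 0.6011964   0.17623391 -0.19920441]
```

View pics/s1.png

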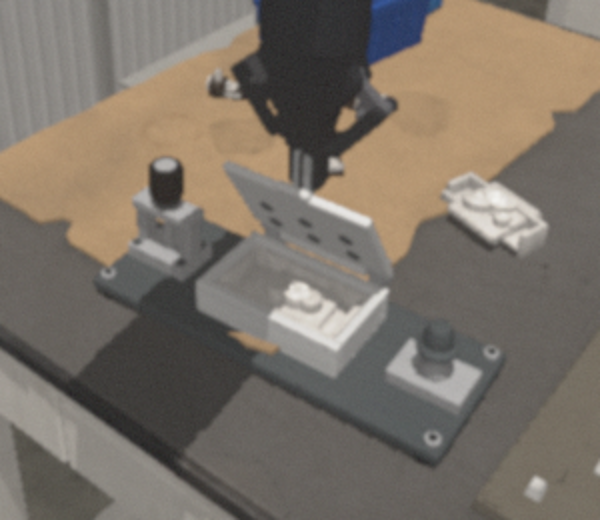

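Call:
play_rows:
  plan:
    - [2.6,0,-3.7,0,0,0,1]
    - [2.6,0,-3.7,0,0,0,1]
    - [2.6,0,-3.7,0,0,0,1]
    - [2.6,0,-3.7,0,0,0,1]
    - [3.3,0,-3.1,0,0,0,1]
    - [3.3,0,-3.1,0,0,0,1]
    - [3.3,0,-3.1,0,0,0,1]
    - [3.3,0,-3.1,0,0,0,1]
    - [3.9,0,-2.3,0,0,0,1]
    - [3.9,0,-2.3,0,0,0,1]
    - [3.9,0,-2.3,0,0,0,1]
    - [3.9,0,-2.3,0,0,0,1]
    - [4.2,0,-1.5,0,0,0,1]
    - [4.2,0,-1.5,0,0,0,1]
    - [4.2,0,-1.5,0,0,0,1]
    - [4.2,0,-1.5,0,0,0,1]

```text
clock: 5.42
eef_pos: [0.5102, 0.0926, 0.0728]
tool_rot: [-0.029, 0.707, 0.029, 0.706]
ft_force: [0.1, 0.2, 1.6]
grip_width: 0.0001
```

```bash
python3 - <<'E'
from h import *
s=shot('scene','t.png')
cv2.imwrite('pics/t1.png',cv2.resize(s['frame'][180:440,180:480,::-1],(600,520)))
find(s,['leaf_edge','knob'])
o=get_obs(); print(o['clock'],o['eef_pos'],o['ft_force'])
E
```

```text
leaf_edge [([0.4898, 0.0926, 0.0803], 0.57)]
knob [([0.5314, 0.2198, 0.0939], 0.63)]
5.5667 [0.50995757 0.09240901 0.07262569] [ 0.20042757  0.43766299 -0.13692429]
```

View pics/t1.png

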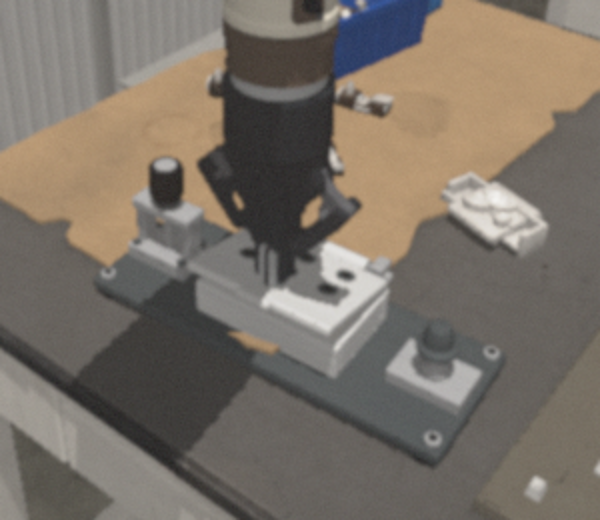

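Call:
play_rows:
  plan:
    - [4,0,-0.7,0,0,0,1]
    - [4,0,-0.7,0,0,0,1]
    - [4,0,-0.7,0,0,0,1]
    - [3,0,-0.5,0,0,0,1]
    - [2,0,0,0,0,0,1]
    - [1,0,0,0,0,0,1]
    - [1,0,0,0,0,0,1]
    - [0,0,0,0,0,0,1]
    - [0,0,0,0,0,0,1]

```text
clock: 6.32
eef_pos: [0.508, 0.0924, 0.055]
tool_rot: [-0.029, 0.706, 0.029, 0.707]
ft_force: [-0.9, -0.0, 5.1]
grip_width: -0.0003
```

Call:
play_rows:
  plan:
    - [1,0,0,0,0,0,1]
    - [1,0,0,0,0,0,1]
    - [0,0,0,0,0,0,1]
    - [0,0,0,0,0,0,1]
    - [0,0,0,0,0,0,1]

```text
clock: 6.73
eef_pos: [0.5081, 0.0924, 0.0549]
tool_rot: [-0.029, 0.706, 0.029, 0.707]
ft_force: [-6.1, -1.6, 18.8]
grip_width: -0.0001
```

Call:
play_rows:
  plan:
    - [-10,0,0,0,0,0,1]
    - [-28,0,0,0,0,0,1]
    - [-28,0,0,0,0,0,-1]
    - [-28,0,0,0,0,0,-1]
    - [-28,0,0,0,0,0,-1]
    - [-28,0,0,0,0,0,-1]
    - [0,25,6.2,0,0,0,-1]
    - [0,25,6.2,0,0,0,-1]
    - [0,25,6.2,0,0,0,-1]
    - [0,25,6.2,0,0,0,-1]
    - [0,25,6.2,0,0,0,-1]
    - [0,0,0,0,0,0,-1]
    - [0,0,0,0,0,0,-1]

```text
clock: 7.82
eef_pos: [0.5278, 0.2206, 0.2016]
tool_rot: [-0.03, 0.707, 0.03, 0.706]
ft_force: [-0.2, -0.6, -0.4]
grip_width: 0.0854
```

```bash
python3 - <<'E'
from h import *
s=shot('scene','u.png'); w=shot('wrist','v.png'); t=shot('top','t2.png')
cv2.imwrite('pics/uv.png',np.hstack([cv2.resize(s['frame'][180:440,180:480],(346,300)),cv2.resize(w['frame'],(400,300))])[:,:,::-1])
for p in (s,w,t): find(p,['leaf_edge','knob','block_b_centre','spare_casting_centre'])
o=get_obs(); print(o['clock'],o['eef_pos'],o['ft_force'],o['grip_width'])
E
```

```text
leaf_edge [([0.4887, 0.0925, 0.0556], 0.84)]
knob [([0.5272, 0.2205, 0.0937], 0.74)]
block_b_centre [([0.7432, 0.209, 0.0149], 0.51), ([0.5868, 0.1, 0.0526], 0.27)]
spare_casting_centre [([0.7684, 0.0351, 0.0139], 0.88)]
leaf_edge [([0.4874, 0.0896, 0.0539], 0.64)]
knob [([0.5294, 0.2195, 0.1008], 0.89)]
block_b_centre [([0.7453, 0.2082, 0.0136], 0.66)]
spare_casting_centre []
leaf_edge [([0.4864, 0.0919, 0.0566], 0.76)]
knob []
block_b_centre [([0.7409, 0.207, 0.015], 0.74)]
spare_casting_centre [([0.7656, 0.0315, 0.0165], 0.94)]
8.5667 [0.52838068 0.21951484 0.20234348] [-0.83638891  1.27437985 -0.33028691] 0.08546692249928645
```

View pics/uv.png

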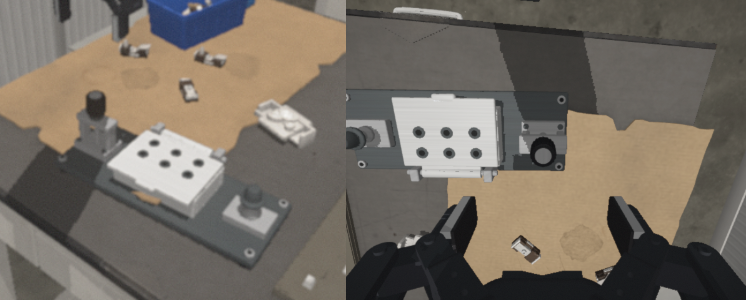

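Call:
play_rows:
  plan:
    - [25,0,0,0,0,0,-1]
    - [25,0,0,0,0,0,-1]
    - [25,0,0,0,0,0,-1]
    - [25,0,0,0,0,0,-1]
    - [12,0,0,0,0,0,-1]
    - [9,0,0,0,0,0,-1]
    - [0,0,0,0,0,0,-1]
    - [0,0,0,0,0,0,1]
    - [0,0,0,0,0,0,1]
    - [0,0,0,0,0,0,1]
    - [0,0,0,0,0,0,1]
    - [0,0,0,0,0,0,1]
    - [0,0,0,0,0,0,1]
    - [0,0,0,0,0,0,1]

```text
clock: 9.73
eef_pos: [0.529, 0.2207, 0.0827]
tool_rot: [-0.029, 0.706, 0.03, 0.707]
ft_force: [-2.0, 2.1, 5.5]
grip_width: 0.0265
```

Call:
play_rows:
  plan:
    - [-2,0,0,0,0,0,1]
    - [-2,0,0,0,0,0,1]
    - [-2,0,0,0,0,0,1]
    - [-2,0,0,0,0,0,1]
    - [-2,0,0,0,0,0,1]
    - [-2,0,0,0,0,0,1]
    - [-2,0,0,0,0,0,1]
    - [-2,0,0,0,0,0,1]
    - [-2,0,0,0,0,0,1]
    - [-1,0,0,0,0,0,1]
    - [0,0,0,0,0,0,1]
    - [0,0,0,0,0,0,1]
    - [0,0,0,0,0,0,1]

```text
clock: 10.82
eef_pos: [0.5288, 0.2206, 0.0984]
tool_rot: [-0.029, 0.707, 0.03, 0.706]
ft_force: [4.6, 6.0, -10.2]
grip_width: 0.0263
```

Call:
play_rows:
  plan:
    - [-1,0,0,0,0,0,1]
    - [-1,0,0,0,0,0,1]
    - [-1,0,0,0,0,0,1]
    - [0,0,0,0,0,0,1]
    - [0,0,0,0,0,0,1]
    - [0,0,0,0,0,0,1]

```text
clock: 11.32
eef_pos: [0.5288, 0.2206, 0.1012]
tool_rot: [-0.029, 0.707, 0.03, 0.706]
ft_force: [4.6, 6.2, -12.1]
grip_width: 0.0263
```

Call:
play_rows:
  plan:
    - [-1,0,0,0,0,0,1]
    - [-1,0,0,0,0,0,1]
    - [0,0,0,0,0,0,1]
    - [0,0,0,0,0,0,1]
    - [0,0,0,0,0,0,1]
    - [0,0,0,0,0,0,1]

```text
clock: 11.82
eef_pos: [0.5288, 0.2206, 0.1028]
tool_rot: [-0.029, 0.707, 0.03, 0.706]
ft_force: [6.8, 5.8, -13.5]
grip_width: 0.0264
```

```bash
python3 - <<'E'
from h import *
s=shot('scene','x.png'); t=shot('top','x2.png')
cv2.imwrite('pics/x1.png',cv2.resize(s['frame'][200:400,180:440,::-1],(780,600)))
for p in (s,t): find(p,['leaf_edge','knob','block_b_centre','spare_casting_centre'])
o=get_obs(); print(o['clock'],o['eef_pos'],o['ft_force'],o['grip_width'])
E
```

```text
leaf_edge [([0.4855, 0.092, 0.0578], 0.69)]
knob [([0.5298, 0.2203, 0.1178], 0.63), ([0.5296, 0.2191, 0.0202], 0.51)]
block_b_centre [([0.4881, 0.0946, 0.0578], 0.63), ([0.7454, 0.2067, 0.0154], 0.62), ([0.588, 0.1006, 0.053], 0.58)]
spare_casting_centre [([0.768, 0.0339, 0.0162], 0.83)]
leaf_edge [([0.4861, 0.0921, 0.0568], 0.98), ([0.7401, 0.209, 0.0172], 0.64)]
knob []
block_b_centre [([0.7411, 0.2095, 0.0164], 0.93), ([0.7683, 0.0325, 0.0148], 0.21)]
spare_casting_centre [([0.7698, 0.0329, 0.0181], 0.59)]
12.3167 [0.52881595 0.22060216 0.10282853] [  4.67141594   6.48098142 -13.10230703] 0.026433387689586526
```

View pics/x1.png

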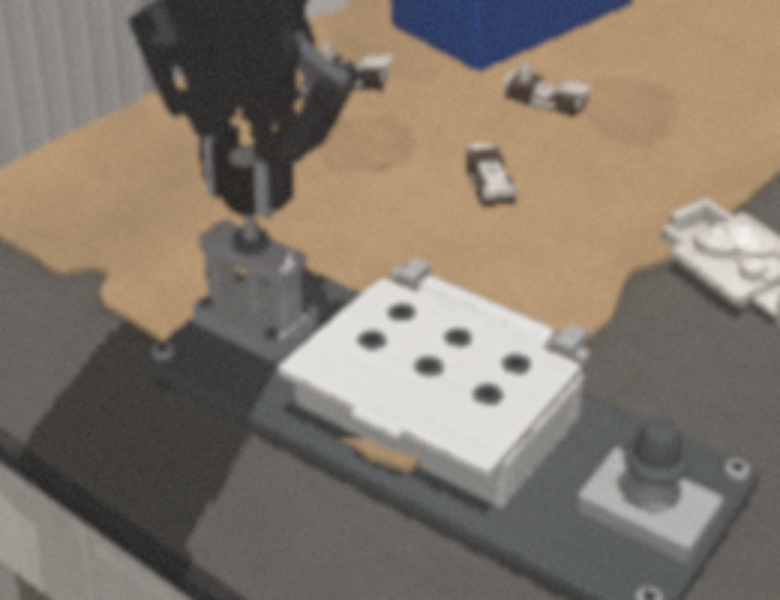

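```bash
python3 -c "
from h import *
print(job_done())
o=get_obs(); print(o['clock'],o['eef_pos'],o['ft_force'],o['grip_width'])"
```

```text
the job is handed in; nothing more can be done
None
the job is handed in; nothing more can be done
```

I closed the leaf gently over the casting, then gripped the index pin's black knob, pulled it straight up to its stop and handed the job in while still holding it. No verdict came back, and a reading I tried after handing in was not available, so the checks below are from just before.

- **Leaf:** I pushed it shut with closed fingers from behind at about 0.6 rad/s while the pin was still down. The fingers bottomed at 55 mm with 19 N of press. Afterwards the networks put the free edge at 56–58 mm; closed is 55 mm and they are good to about 4 mm.
- **Pin:** The tool rose about 20 mm from where it gripped. The pull was about 13 N against the spring's 12 N at the top, which fits the pin being at its stop. The scene camera put the knob centre at 118 mm, where fully up should be 116 mm. The top camera did not find the knob, as the gripper was over it.
- **Grip:** The opening stayed at 26.4 mm on a 28 mm knob during the hold, and the tool was steady.
- **Parts behind the jig:** The clamp block and spare casting read within about 3 mm of their starting positions.
- **Casting:** It is hidden under the closed leaf, so I could not check it directly; nothing touched it.

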